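# Press-test the sponge daubers and take out the stiff ones

## Task

Some of the four sponge daubers in the wooden stand have gone stiff with dried paint. Working along the row from the robot's left to its right, press each sponge straight down about 7 mm with the fingertips and hold it there a moment to feel how hard it pushes back, without ever crushing it (never deeper than 10 mm). Lift the stiff ones out of the stand into the steel tray, leave the soft ones standing in their holes, and leave everything else on the desk alone.

Things in the scene. Friction and masses are not known exactly. Their poses are not given: they have to be found in the camera images.
- stand: Wooden dauber stand, a fixed block 64 (x) x 216 (y) x 40 mm (z); origin at the centre of its underside, y along its row of four through holes (21 mm wide, at y = +82.5, +27.5, -27.5, -82.5 mm). Its yaw is within 0.35 rad of 0, so its +y end is the robot's left. It stands on one side of the desk, the tray on the other.
- stand_hole0 (a point): Centre of the mouth, at the stand's top face, of hole 1 counted from the robot's left (+y) to its right.
- stand_hole1 (a point): Centre of the mouth, at the stand's top face, of hole 2 counted from the robot's left (+y) to its right.
- stand_hole2 (a point): Centre of the mouth, at the stand's top face, of hole 3 counted from the robot's left (+y) to its right.
- stand_hole3 (a point): Centre of the mouth, at the stand's top face, of hole 4 counted from the robot's left (+y) to its right.
- dauber_a: One of four like sponge daubers, sponge up in the stand's holes, in changing order. Origin: bottom of its handle; z up through the sponge. Wooden handle 18 mm across from z = 0 to 34 mm (in the hole); round grip head 36 mm across, z = 34 to 62 mm, its lower face resting on the stand; above it a foam sponge 30 mm across sticking out 14 to 22 mm, worn differently: find its top by touch. About 65 g.
- sponge_a (a joint): How far dauber_a's sponge is pressed into its head, in m: 0 free, 0.012 crushed fully. The push back grows evenly with depth: at 7 mm about 4 to 5 N if soft and sound, 13 to 15 N if stiff. Which are stiff is known only by pressing.
- dauber_b: One of four like sponge daubers, sponge up in the stand's holes, in changing order. Origin: bottom of its handle; z up through the sponge. Wooden handle 18 mm across from z = 0 to 34 mm (in the hole); round grip head 36 mm across, z = 34 to 62 mm, its lower face resting on the stand; above it a foam sponge 30 mm across sticking out 14 to 22 mm, worn differently: find its top by touch. About 65 g.
- sponge_b (a joint): How far dauber_b's sponge is pressed into its head, in m: 0 free, 0.012 crushed fully. The push back grows evenly with depth: at 7 mm about 4 to 5 N if soft and sound, 13 to 15 N if stiff. Which are stiff is known only by pressing.
- dauber_c: One of four like sponge daubers, sponge up in the stand's holes, in changing order. Origin: bottom of its handle; z up through the sponge. Wooden handle 18 mm across from z = 0 to 34 mm (in the hole); round grip head 36 mm across, z = 34 to 62 mm, its lower face resting on the stand; above it a foam sponge 30 mm across sticking out 14 to 22 mm, worn differently: find its top by touch. About 65 g.
- sponge_c (a joint): How far dauber_c's sponge is pressed into its head, in m: 0 free, 0.012 crushed fully. The push back grows evenly with depth: at 7 mm about 4 to 5 N if soft and sound, 13 to 15 N if stiff. Which are stiff is known only by pressing.
- dauber_d: One of four like sponge daubers, sponge up in the stand's holes, in changing order. Origin: bottom of its handle; z up through the sponge. Wooden handle 18 mm across from z = 0 to 34 mm (in the hole); round grip head 36 mm across, z = 34 to 62 mm, its lower face resting on the stand; above it a foam sponge 30 mm across sticking out 14 to 22 mm, worn differently: find its top by touch. About 65 g.
- sponge_d (a joint): How far dauber_d's sponge is pressed into its head, in m: 0 free, 0.012 crushed fully. The push back grows evenly with depth: at 7 mm about 4 to 5 N if soft and sound, 13 to 15 N if stiff. Which are stiff is known only by pressing.
- tray: Open steel tray 160 (x) x 200 (y) x 35 mm (z), walls 3 mm, floor 3 mm, fixed to the table; origin at the centre of its underside, z up.
- paint_pot: Bystander: small clear paint pot with a white cap, 38 mm across, 42 mm tall, standing beyond the stand; origin at the centre of its underside.
- brushes: Bystander: bundle of seven artist's brushes, 190 x 38 x 19 mm, lying on the robot's side of the stand; origin at the centre of its underside.
- palette_knife: Bystander: palette knife 180 mm long, 14 mm tall, lying on the robot's side of the tray; origin at the centre of its underside.
- lacquer_box: Bystander: open black lacquer box, red inside, 85 x 68 x 34 mm; origin at the centre of its underside.
- wrist_bridge: Bystander: dark wooden hand-rest, a bridge 250 x 45 x 52 mm; origin at the centre of its underside.
- phone: Bystander: phone lying flat, 150 x 74 x 9 mm, beyond the stand and tray; origin at the centre of its underside.
- mug: Bystander: blue mug, 80 mm across, 90 mm tall, beyond the stand and tray; origin at the centre of its underside.
- tall_jar: Bystander: glass jar with a black cap, 60 mm across, 75 mm tall, beyond the stand and tray; origin at the centre of its underside.
Not all that is in view belongs to the job. Leave any orange or purple look-alike of the dauber_a alone. There is more than one size of the stand; the job needs the smaller.

How it is judged:
By the outcome, as a careful person would: the job done as asked, in the order asked, and still so for the second after the job is handed in, with the robot touching nothing.
It also fails if it takes over 72 s, if anything falls off the work surface, if the arm or the gripper's body presses on something with over 40 N, if the wrist force passes 120 N, or if a joint passes its speed limit or range.

## Robot

A 6-joint arm with a two-finger parallel gripper is mounted at the origin on the work surface. World frame = base frame: x ahead of the robot, y to its left, z up, the work surface at z = 0. Lengths are in m, angles in rad, forces in N, time in s.
With the tool pointing down it reaches from about 0.325 to 0.9 m from the base axis. Payload 6.1 kg.
Tool frame: the origin (TCP) lies on the front face of the gripper's body, between the roots of the fingers; the fingertips stand ahead of it and the grasp point (between the pads) lies 51 mm ahead of it (finger_overhang is the z of the fingertips in the tool frame, in m); z points along the fingers, y is the line along which they close (so a half turn about z gives the same grasp; the last joint's range is limited). The gripper opens to 87 mm and grips with 3 to 60 N. Pads are 19 mm wide; open, the fingers measure 117 mm over their backs; the gripper's body (75 mm by 190 mm) begins 51 mm behind the grasp point.
Start: joints at [1.21, 0.22, 1.526, -0, 1.395, -0.126], TCP at [0.145, 0.608, 0.292] pointing down, gripper open.
Joint ranges: [-2.98, 2.98], [-0.91, 2.08], [0.09, 2.57], [-1.24, 4.39], [0.2, 2.65], [-2.68, 2.68]. Speed limits (rad/s): [2.57, 2.57, 3.01, 3.14, 3.14, 3.14].

## Interface

Orientations are given as a rotation vector (axis times angle).
In Python, from rig import state, grab_frame, camera_model, hand_in, finger_overhang gives the robot as it stands. The module is installed in compiled form; this text tells all that it offers.
- The arm moves only by the shell command python3 -m creep 'ROWS' [FORCE]. ROWS is a JSON object whose key "increments" holds a list of rows, 1 to 8 of them, each of 7 numbers: the finger opening in m, then dx, dy, dz in units of 5 mm, then a rotation vector rx, ry, rz in units of 0.1 rad; each row is the pose to reach, as a shift and turn from the pose commanded when the command began, along the tool's axes at that moment; what a row does not reach only later rows make up. A row lasts 1/8 s, in which the tool goes at most 0.0625 m and 0.188 rad, less where a joint would pass 70% of its speed; a pose out of reach is approached as far as the arm can. The fingers move at their own pace and stop on an object; FORCE is the grip in N (left out, the last holds). Time passes only in rows, so rows that do not move let the fingers close. It prints the time, the measured TCP pose, the force, the opening and the grip force at its end. Input that does not fit is refused with a message, and nothing moves.
- state(): the state, without advancing time (a new reading comes with each control period).
- grab_frame(name): name is "scene" or "side" or "wrist"; returns (picture, depth): 400x640x3 uint8, red, green, blue; 400x640 float32, m along the optical axis (not along the pixel's ray), 0 where there is no reading.
- camera_model(name): a dict with "fx", "fy", "cx", "cy" (pixels), "world_to_cam" (4x4, takes a point from world to camera coordinates). Camera axes: x right, y down, z forward; pixel columns grow to the right and rows downward; lengths in m; the calibration is good to about 2 mm. A picture is of the moment at which its call begins: read the wrist's pose just before it. camera_model takes no time and is no camera call; for the wrist camera it gives the pose at the moment of the call.
- hand_in(): hands the job in; it is judged then, once.
The state is a dict: "clock": time; "joint_positions": joint angles; "qd": joint speeds; "effort": joint torques, N m; "tcp_pos": TCP position; "tool_rot": TCP orientation; "contact_force": force on the tool from outside, world axes, zero at the start; "ft_torque": the same for the moment, N m; "opening": finger opening in m; "gripper_force": force on a finger pad.
Only numpy, scipy, OpenCV 4.12 (cv2) and the standard library are available. Lean on these libraries where they do the work, as an engineer would, in place of code of your own. Each camera call takes 0.05 s, during which the arm holds its last target. There are 200 camera calls.

## Working session

There is one attempt and no reset: what is moved stays moved. The work goes in short steps, Python scripts to look and compute and a shell command to move; the robot and the scene stay as the last step left them, time stands still between calls to the robot, and variables do not carry over. Pictures are saved under pics/ and viewed, at most 10 in all, crops included, and the job is handed in when it is done.

```bash
mkdir -p pics
python3 - <<'E'
from rig import *
import cv2,numpy as np
print(state(),finger_overhang)
for n in("scene","side"):
    p,d=grab_frame(n); cv2.imwrite(f"pics/{n}0.png",p[:,:,::-1]); np.save(f"{n}.npy",d); np.save(f"{n}p.npy",p)
    m=camera_model(n);print(m)
E
```

```text
{'clock': 0.0, 'joint_positions': array([ 1.20990589e+00,  2.21254262e-01,  1.52760230e+00, -2.66613850e-05,
        1.39468576e+00, -1.26081237e-01]), 'qd': array([ 1.02731513e-04, -2.50419254e-04, -1.66949448e-03,  1.69025878e-04,
        6.99006014e-04, -5.13515179e-06]), 'effort': array([-8.43838061e-04, -4.94609392e+01, -3.87381148e+01,  6.97190152e-02,
        5.71762514e-02, -1.10461287e-04]), 'tcp_pos': array([0.14523907, 0.60739588, 0.29112435]), 'tool_rot': array([-3.67931117e-01, -3.11952386e+00,  2.98171264e-03]), 'contact_force': array([ 0.64224621, -0.64621593, -0.03505255]), 'ft_torque': array([0.01346015, 0.01804433, 0.02039207]), 'gripper_force': 0.0, 'opening': 0.0873445934000441} 0.0697
{'fx': 393.74238009817606, 'fy': 393.74238009817606, 'cx': 324.15813522948406, 'cy': 195.74898003746452, 'world_to_cam': array([[-0.4197639 ,  0.90758469,  0.00939702,  0.21180306],
       [ 0.74120999,  0.34875314, -0.57356691, -0.30702622],
       [-0.52383778, -0.23379752, -0.81910482,  1.37040685],
       [ 0.        ,  0.        ,  0.        ,  1.        ]])}
{'fx': 383.3537794037811, 'fy': 383.3537794037811, 'cx': 322.56779461267377, 'cy': 196.26252590822133, 'world_to_cam': array([[ 0.97461406, -0.2235299 , -0.01272094, -0.45934583],
       [-0.14732503, -0.59749555, -0.78822231,  0.14114432],
       [ 0.16859055,  0.77008665, -0.61525911,  0.98586509],
       [ 0.        ,  0.        ,  0.        ,  1.        ]])}
```

View pics/scene0.png

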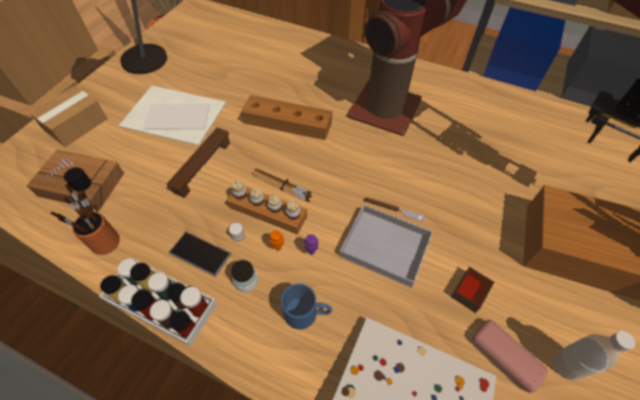

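View pics/side0.png

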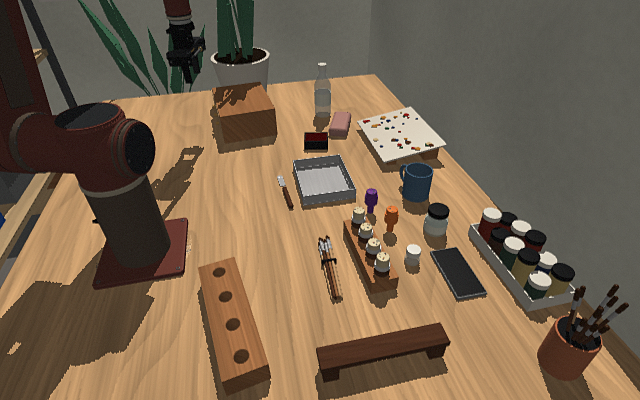

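The targets are the four cream daubers in the small stand, scene px (292,209), (274,203), (256,196) and (238,188), where the robot's left is image right. Look-alikes to leave alone are the orange one at (276,239), the purple one at (311,243) and the large empty stand at (287,115). The tray is at (385,245).

```bash
cat > h.py <<'E'
from rig import *
import numpy as np,cv2
def cloud(n,d,m=None):
    m=m or camera_model(n); v,u=np.mgrid[0:400,0:640]
    c=np.stack([(u-m['cx'])/m['fx']*d,(v-m['cy'])/m['fy']*d,d],-1)
    W=np.linalg.inv(m['world_to_cam']); P=c@W[:3,:3].T+W[:3,3]; P[d<=0]=np.nan
    return P
def proj(n,X):
    m=camera_model(n);c=m['world_to_cam'][:3,:3]@X+m['world_to_cam'][:3,3]
    return m['fx']*c[0]/c[2]+m['cx'],m['fy']*c[1]/c[2]+m['cy']
E
python3 - <<'E'
from h import *
big=[]
for n,box in(("scene",(215,170,315,235)),("side",(335,200,405,300))):
    P=cloud(n,np.load(n+".npy")); p=np.load(n+"p.npy")
    hsv=cv2.cvtColor(p,cv2.COLOR_RGB2HSV)
    u0,v0,u1,v1=box; s=np.s_[v0:v1,u0:u1]
    Q=P[s].reshape(-1,3);
    t=Q[(Q[:,2]>.030)&(Q[:,2]<.046)]
    # biggest cluster around median
    med=np.median(t,0); t=t[np.linalg.norm(t[:,:2]-med[:2],axis=1)<.13]
    r=cv2.minAreaRect((t[:,:2]*1000).astype(np.float32)); print(n,"stand",len(t),r)
    hi=((P[...,2]>.072)&(P[...,2]<.11)).astype(np.uint8); mk=np.zeros_like(hi); mk[s]=hi[s]
    k,l,st,c=cv2.connectedComponentsWithStats(mk)
    for i in range(1,k):
        if st[i,4]>8: q=P[l==i]; print(np.round(c[i]),st[i,4],np.round((q.min(0)+q.max(0))/2,4),np.round(np.percentile(q[:,2],[50,90,98]),4))
P=cloud("scene",np.load("scene.npy"))
Q=P[200:290,330:440].reshape(-1,3); t=Q[(Q[:,2]>.028)&(Q[:,2]<.045)]
print("tray rim",cv2.minAreaRect((t[:,:2]*1000).astype(np.float32)))
a=cv2.imread("pics/scene0.png")[160:270,205:335]; b=cv2.imread("pics/side0.png")[190:310,320:450]
cv2.imwrite("pics/c.png",np.hstack([cv2.resize(a,(390,330)),cv2.resize(b,(390,330))]))
E
```

```text
scene stand 1114 ((591.5325317382812, -154.16183471679688), (151.1795654296875, 218.4627227783203), 1.840341329574585)
[238. 186.] 115 [ 0.5518 -0.2365  0.0842] [0.0893 0.092  0.0928]
[256. 193.] 96 [ 0.5515 -0.1818  0.0795] [0.0819 0.0843 0.0856]
[274. 200.] 96 [ 0.5497 -0.1263  0.0792] [0.0824 0.0847 0.0856]
[293. 206.] 120 [ 0.5478 -0.0715  0.0828] [0.0891 0.0914 0.0929]
[276. 232.] 48 [ 0.6331 -0.0742  0.0767] [0.0762 0.0788 0.0793]
side stand 944 ((575.5857543945312, -156.149169921875), (114.1741714477539, 215.80250549316406), 1.4256724119186401)
[358. 212.] 120 [ 0.5481 -0.0752  0.0814] [0.0866 0.0895 0.09  ]
[392. 209.] 67 [ 0.6392 -0.0742  0.0743] [0.0744 0.0761 0.0765]
[366. 228.] 102 [ 0.55   -0.1286  0.0777] [0.0803 0.0818 0.0827]
[373. 243.] 117 [ 0.5507 -0.1831  0.0777] [0.0797 0.0817 0.0826]
[382. 259.] 169 [ 0.5528 -0.2387  0.0826] [0.0875 0.0896 0.091 ]
tray rim ((511.48724365234375, 184.66683959960938), (200.30226135253906, 163.2349090576172), 89.09728240966797)
```

View pics/c.png

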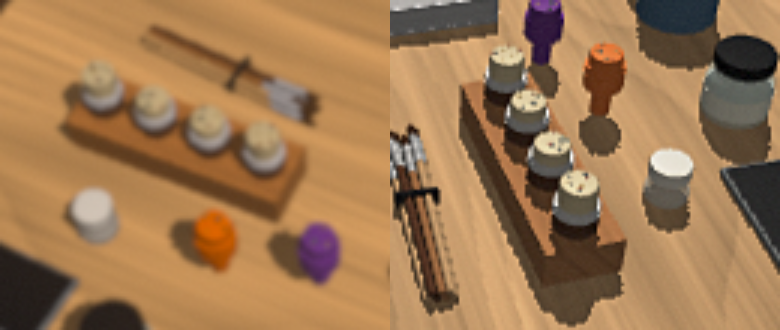

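The crop confirms four cream sponges in the small stand. The orange and purple daubers stand apart from it.

```bash
cat >> h.py <<'E'
from scipy.spatial.transform import Rotation as R
H=np.array([[.548,-.0727],[.5495,-.1277],[.551,-.1827],[.5525,-.2377]])
def delta(x,y,z,yang=np.deg2rad(1.5)):
    s=state(); r=R.from_rotvec(s['tool_rot']); yd=np.array([np.cos(yang),np.sin(yang),0]); zd=np.array([0,0,-1.])
    T=np.stack([np.cross(yd,zd),yd,zd],1)
    print("shift",np.round(r.inv().apply(np.array([x,y,z])-s['tcp_pos']),4),"rot",np.round((r.inv()*R.from_matrix(T)).as_rotvec(),3),"t",s['clock'],"p",np.round(s['tcp_pos'],4),"F",np.round(s['contact_force'],2),s['opening'])
E
python3 -c "
from h import *
delta(*H[0],.175)"
```

```text
shift [-0.55   -0.5676  0.1171] rot [-2.00e-03  1.00e-03  1.31e+00] t 0.1 p [0.1452 0.6074 0.2912] F [-0.16 -0.15  0.25] 0.08696532514676544
```

Careful with the scale: shifts go in units of 5 mm and turns go in units of 0.1 rad. That gives: -0.568 m is -113.6, -0.55 m is -110, 1.31 rad is 13.1.

```bash
python3 -m creep '{"increments": [[0, -110, -113.6, 12, 0, 0, 13.1], [0, -110, -113.6, 12, 0, 0, 13.1], [0, -110, -113.6, 12, 0, 0, 13.1], [0, -110, -113.6, 12, 0, 0, 13.1], [0, -110, -113.6, 12, 0, 0, 13.1], [0, -110, -113.6, 12, 0, 0, 13.1], [0, -110, -113.6, 12, 0, 0, 13.1], [0, -110, -113.6, 12, 0, 0, 13.1]]}' 20
python3 -c "
from h import *
delta(*H[0],.175)"
```

```text
clock: 1.1
tcp_pos: [0.3999, 0.177, 0.2542]
tool_rot: [2.194, 2.248, 0.001]
contact_force: [1.4, 0.4, -0.0]
opening: 0.0154
gripper_force: 0.0
shift [-0.2531  0.142   0.0793] rot [ 0.001 -0.    -0.002] t 1.1 p [0.3999 0.177  0.2542] F [ 1.42  0.45 -0.  ] 0.015374148616956069
```

Scaled: -0.253 m is -50.6, 0.142 m is 28.4.

```bash
python3 -m creep '{"increments": [[0, -50.6, 28.4, 12, 0, 0, 0], [0, -50.6, 28.4, 12, 0, 0, 0], [0, -50.6, 28.4, 12, 0, 0, 0], [0, -50.6, 28.4, 12, 0, 0, 0], [0, -50.6, 28.4, 12, 0, 0, 0], [0, -50.6, 28.4, 14, 0, 0, 0], [0, -50.6, 28.4, 14, 0, 0, 0], [0, -50.6, 28.4, 14, 0, 0, 0]]}'
python3 - <<'E'
from h import *
delta(*H[0],.165)
m=camera_model("wrist");p,d=grab_frame("wrist"); cv2.imwrite("pics/w.png",p[:,:,::-1])
P=cloud("wrist",d,m)
for h in H:
    for lo,hi in((.046,.064),(.075,.1)):
        k=(np.hypot(P[...,0]-h[0],P[...,1]-h[1])<.026)&(P[...,2]>lo)&(P[...,2]<hi)
        q=P[k]
        if len(q)>20: print(h,lo,len(q),np.round((np.percentile(q,1,0)+np.percentile(q,99,0))/2,4),np.round(np.percentile(q[:,2],[50,98]),4))
E
```

```text
clock: 2.1
tcp_pos: [0.5474, -0.0692, 0.1844]
tool_rot: [-2.19, -2.251, 0.0]
contact_force: [-0.0, -0.2, -0.2]
opening: 0.0005
gripper_force: 0.0
shift [-0.0035  0.0005  0.0194] rot [-0.    -0.     0.001] t 2.1 p [ 0.5474 -0.0692  0.1844] F [-0.03 -0.16 -0.22] 0.00046296314440609065
[ 0.548  -0.0727] 0.046 273 [ 0.5487 -0.0618  0.055 ] [0.0563 0.0636]
[ 0.548  -0.0727] 0.075 892 [ 0.549  -0.0657  0.0831] [0.089  0.0906]
[ 0.551  -0.1827] 0.046 86 [ 0.5515 -0.1645  0.0608] [0.0612 0.0638]
```

View pics/w.png

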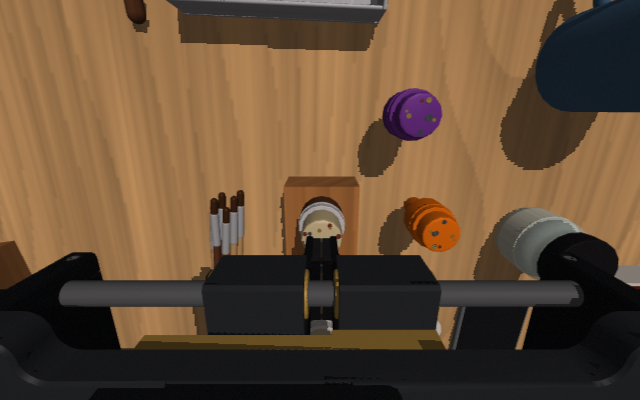

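The wrist view shows hole 1's sponge under the closed fingertips at about (322,225). The purple one at (412,113) and the orange one at (437,228) are clear of it.

```bash
python3 -m creep '{"increments": [[0, -0.7, 0.2, 3, 0, 0, 0], [0, -0.7, 0.2, 4.2, 0, 0, 0], [0, -0.7, 0.2, 4.2, 0, 0, 0], [0, -0.7, 0.2, 4.2, 0, 0, 0]]}'
python3 -m creep '{"increments": [[0, 0, 0, 0.4, 0, 0, 0], [0, 0, 0, 0.4, 0, 0, 0], [0, 0, 0, 0.4, 0, 0, 0]]}'
python3 -m creep '{"increments": [[0, 0, 0, 0.4, 0, 0, 0], [0, 0, 0, 0.4, 0, 0, 0], [0, 0, 0, 0.4, 0, 0, 0]]}'
```

```text
clock: 2.65
tcp_pos: [0.5491, -0.0738, 0.1634]
tool_rot: [-2.192, -2.25, 0.0]
contact_force: [0.5, 0.4, 0.1]
opening: 0.0005
gripper_force: 0.0
clock: 3.02
tcp_pos: [0.5491, -0.0739, 0.1615]
tool_rot: [2.192, 2.25, 0.0]
contact_force: [-0.2, 0.5, 0.1]
opening: 0.0007
gripper_force: 0.0
clock: 3.4
tcp_pos: [0.5492, -0.0739, 0.1596]
tool_rot: [2.192, 2.25, 0.0]
contact_force: [0.0, -0.7, 1.7]
opening: 0.0004
gripper_force: 0.6
```

```bash
python3 -m creep '{"increments": [[0, 0, 0, 0.4, 0, 0, 0], [0, 0, 0, 0.4, 0, 0, 0], [0, 0, 0, 0.4, 0, 0, 0]]}'
```

```text
clock: 3.78
tcp_pos: [0.5492, -0.0739, 0.1578]
tool_rot: [2.192, 2.25, 0.0]
contact_force: [0.3, -0.5, 4.7]
opening: -0.0
gripper_force: 2.3
```

```bash
python3 -m creep '{"increments": [[0, 0, 0, 0.6, 0, 0, 0], [0, 0, 0, 0.94, 0, 0, 0], [0, 0, 0, 0.94, 0, 0, 0], [0, 0, 0, 0.94, 0, 0, 0], [0, 0, 0, 0.94, 0, 0, 0]]}'; python3 -m creep '{"increments": [[0, 0, 0, 0, 0, 0, 0], [0, 0, 0, 0, 0, 0, 0]]}'
python3 -c "
from h import *
delta(*H[1],.165)"
```

```text
clock: 4.4
tcp_pos: [0.5494, -0.074, 0.1541]
tool_rot: [2.192, 2.25, 0.001]
contact_force: [-3.5, 1.9, 11.5]
opening: 0.0003
gripper_force: 5.8
clock: 4.65
tcp_pos: [0.5494, -0.074, 0.1541]
tool_rot: [2.192, 2.25, 0.001]
contact_force: [-3.0, 0.2, 12.0]
opening: 0.0006
gripper_force: 5.7
shift [-0.0537 -0.0013 -0.0109] rot [ 0.001  0.    -0.   ] t 4.65 p [ 0.5494 -0.074   0.1541] F [-2.99  0.21 12.01] 0.0005554516526138066
```

Hole 1 is stiff, at about 2 N/mm. I'll press slightly deeper, to 7 mm, and hold.

```bash
python3 -m creep '{"increments": [[0, 0, 0, 0.2, 0, 0, 0], [0, 0, 0, 0.2, 0, 0, 0], [0, 0, 0, 0.2, 0, 0, 0], [0, 0, 0, 0.2, 0, 0, 0], [0, 0, 0, 0.2, 0, 0, 0]]}'
python3 -m creep '{"increments": [[0, 0, 0, -3.2, 0, 0, 0], [0, 0, 0, -3.6, 0, 0, 0], [0, -11, -0.2, -3.6, 0, 0, 0], [0, -11, -0.2, -2.4, 0, 0, 0], [0, -11, -0.2, -1.2, 0, 0, 0], [0, -11, -0.2, -1, 0, 0, 0], [0, -11, -0.2, -1, 0, 0, 0]]}'
python3 -c "
from h import *
delta(*H[1],.155)"
```

```text
clock: 5.28
tcp_pos: [0.5495, -0.074, 0.1533]
tool_rot: [2.192, 2.25, 0.001]
contact_force: [-3.8, -0.2, 13.1]
opening: 0.0008
gripper_force: 6.5
clock: 6.15
tcp_pos: [0.5492, -0.1279, 0.1563]
tool_rot: [-2.191, -2.251, 0.0]
contact_force: [-0.0, -0.5, 0.2]
opening: 0.0005
gripper_force: 0.0
shift [0.0002 0.0003 0.0013] rot [-0.001 -0.     0.001] t 6.15 p [ 0.5492 -0.1279  0.1563] F [-0.03 -0.52  0.21] 0.0005324934620246415
```

```bash
for i in 1; do python3 -m creep '{"increments": [[0, 0, 0, 0.4, 0, 0, 0], [0, 0, 0, 0.4, 0, 0, 0], [0, 0, 0, 0.4, 0, 0, 0]]}'; python3 -m creep '{"increments": [[0, 0, 0, 0.4, 0, 0, 0], [0, 0, 0, 0.4, 0, 0, 0], [0, 0, 0, 0.4, 0, 0, 0]]}';  python3 -m creep '{"increments": [[0, 0, 0, 0.4, 0, 0, 0], [0, 0, 0, 0.4, 0, 0, 0], [0, 0, 0, 0.4, 0, 0, 0]]}'; done | egrep 'tcp|contact'
```

```text
tcp_pos: [0.5495, -0.1288, 0.1548]
contact_force: [-0.1, 0.5, 0.9]
tcp_pos: [0.5494, -0.1289, 0.1527]
contact_force: [0.4, -0.4, 0.8]
tcp_pos: [0.5496, -0.129, 0.1509]
contact_force: [-0.5, -0.3, 0.3]
```

```bash
for i in 1; do python3 -m creep '{"increments": [[0, 0, 0, 0.4, 0, 0, 0], [0, 0, 0, 0.4, 0, 0, 0], [0, 0, 0, 0.4, 0, 0, 0]]}'; python3 -c "
from h import *
delta(*H[1],.155)"; done | egrep 'tcp|F'
```

```text
tcp_pos: [0.5496, -0.129, 0.1489]
shift [ 0.0013 -0.0001 -0.0061] rot [ 0.  0. -0.] t 7.65 p [ 0.5496 -0.129   0.1489] F [ 1.03 -0.71  2.5 ] 0.0008120070124827919
```

```bash
for i in 1; do python3 -m creep '{"increments": [[0, 0, 0, 0.3, 0, 0, 0], [0, 0, 0, 0.3, 0, 0, 0], [0, 0, 0, 0.3, 0, 0, 0]]}'; python3 -m creep '{"increments": [[0, 0, 0, 0, 0, 0, 0]]}';python3 -m creep '{"increments": [[0, 0, 0, 0, 0, 0, 0]]}'; done | egrep 'tcp|F|contact'
```

```text
tcp_pos: [0.5496, -0.1289, 0.1474]
contact_force: [0.3, -1.3, 3.0]
tcp_pos: [0.5496, -0.129, 0.1474]
contact_force: [1.0, -0.0, 3.5]
tcp_pos: [0.5496, -0.129, 0.1473]
contact_force: [1.4, -0.8, 2.5]
```

Hole 2 is soft, with its top at TCP z≈0.152. I'll go 2 mm deeper and hold.

```bash
for i in 1; do python3 -m creep '{"increments": [[0, 0, 0, 0.4, 0, 0, 0], [0, 0, 0, 0.4, 0, 0, 0], [0, 0, 0, 0.4, 0, 0, 0]]}'; python3 -m creep '{"increments": [[0, 0, 0, 0, 0, 0, 0]]}';python3 -m creep '{"increments": [[0, 0, 0, 0, 0, 0, 0]]}';python3 -m creep '{"increments": [[0, 0, 0, 0, 0, 0, 0], [0, 0, 0, 0, 0, 0, 0]]}'; done | egrep 'tcp|F|contact'
```

```text
tcp_pos: [0.5496, -0.129, 0.1454]
contact_force: [0.9, -0.4, 4.3]
tcp_pos: [0.5496, -0.129, 0.1454]
contact_force: [1.1, -1.1, 4.8]
tcp_pos: [0.5496, -0.129, 0.1454]
contact_force: [1.5, -0.7, 4.0]
tcp_pos: [0.5496, -0.1289, 0.1453]
contact_force: [1.3, -1.6, 4.1]
```

Scaled: -0.02 m is -4, -0.054 m is -10.8.

```bash
python3 -m creep '{"increments": [[0, 0, 0, -4, 0, 0, 0], [0, 0, 0, -5, 0, 0, 0], [0, -10.8, 0.3, -5, 0, 0, 0], [0, -10.8, 0.3, -3.6, 0, 0, 0], [0, -10.8, 0.3, -2, 0, 0, 0], [0, -10.8, 0.3, -2, 0, 0, 0], [0, -10.8, 0.3, -2, 0, 0, 0]]}' | egrep 'tcp|contact'
for i in 1; do  python3 -m creep '{"increments": [[0, 0, 0, 0.4, 0, 0, 0], [0, 0, 0, 0.4, 0, 0, 0], [0, 0, 0, 0.4, 0, 0, 0]]}';  python3 -m creep '{"increments": [[0, 0, 0, 0.2, 0, 0, 0], [0, 0, 0, 0.2, 0, 0, 0], [0, 0, 0, 0.2, 0, 0, 0]]}'; python3 -m creep '{"increments": [[0, 0, 0, 0.2, 0, 0, 0], [0, 0, 0, 0.2, 0, 0, 0], [0, 0, 0, 0.2, 0, 0, 0]]}'; done | egrep 'tcp|contact'
```

```text
tcp_pos: [0.5522, -0.1819, 0.1548]
contact_force: [-0.2, 0.7, -0.7]
tcp_pos: [0.5524, -0.1828, 0.1534]
contact_force: [-0.5, 0.7, -0.4]
tcp_pos: [0.5523, -0.1829, 0.1522]
contact_force: [-0.1, -0.1, -0.1]
tcp_pos: [0.5524, -0.1829, 0.1514]
contact_force: [-0.4, -1.3, 2.3]
```

```bash
for i in 1; do  python3 -m creep '{"increments": [[0, 0, 0, 0.3, 0, 0, 0], [0, 0, 0, 0.3, 0, 0, 0], [0, 0, 0, 0.3, 0, 0, 0]]}'; python3 -m creep '{"increments": [[0, 0, 0, 0, 0, 0, 0]]}';  done | egrep 'tcp|contact'
```

```text
tcp_pos: [0.5524, -0.1829, 0.15]
contact_force: [-1.5, 0.5, 4.9]
tcp_pos: [0.5524, -0.1829, 0.1499]
contact_force: [-1.0, 0.7, 4.6]
```

```bash
for i in 1; do  python3 -m creep '{"increments": [[0, 0, 0, 0.6, 0, 0, 0], [0, 0, 0, 1.06, 0, 0, 0], [0, 0, 0, 1.06, 0, 0, 0], [0, 0, 0, 1.06, 0, 0, 0]]}'; python3 -m creep '{"increments": [[0, 0, 0, 0, 0, 0, 0], [0, 0, 0, 0, 0, 0, 0]]}';python3 -m creep '{"increments": [[0, 0, 0, 0, 0, 0, 0], [0, 0, 0, 0, 0, 0, 0]]}';  done | egrep 'tcp|contact'
```

```text
tcp_pos: [0.5526, -0.183, 0.1458]
contact_force: [-4.7, 2.3, 12.4]
tcp_pos: [0.5527, -0.183, 0.1459]
contact_force: [-4.4, 1.4, 12.3]
tcp_pos: [0.5526, -0.183, 0.1458]
contact_force: [-4.4, 2.1, 12.6]
```

Scaled: 0.0006 m is 0.12.

```bash
python3 -m creep '{"increments": [[0, 0, 0, 0.12, 0, 0, 0], [0, 0, 0, 0.12, 0, 0, 0], [0, 0, 0, 0.12, 0, 0, 0], [0, 0, 0, 0.12, 0, 0, 0]]}' | egrep 'tcp|contact'
python3 -m creep '{"increments": [[0, 0, 0, -4, 0, 0, 0], [0, 0, 0, -6.4, 0, 0, 0], [0, -11, 0.2, -6.4, 0, 0, 0], [0, -11, 0.2, -4.8, 0, 0, 0], [0, -11, 0.2, -3.8, 0, 0, 0], [0, -11, 0.2, -3.8, 0, 0, 0], [0, -11, 0.2, -3.8, 0, 0, 0]]}' | egrep 'tcp|contact'
for i in 1; do  python3 -m creep '{"increments": [[0, 0, 0, 0.2, 0, 0, 0], [0, 0, 0, 0.2, 0, 0, 0], [0, 0, 0, 0.2, 0, 0, 0]]}';  python3 -m creep '{"increments": [[0, 0, 0, 0.2, 0, 0, 0], [0, 0, 0, 0.2, 0, 0, 0], [0, 0, 0, 0.2, 0, 0, 0]]}'; python3 -m creep '{"increments": [[0, 0, 0, 0.2, 0, 0, 0], [0, 0, 0, 0.2, 0, 0, 0], [0, 0, 0, 0.2, 0, 0, 0]]}'; done | egrep 'tcp|contact'
```

```text
tcp_pos: [0.5527, -0.183, 0.1454]
contact_force: [-5.2, 2.4, 13.0]
tcp_pos: [0.5548, -0.2369, 0.1627]
contact_force: [-0.4, 1.2, -0.4]
tcp_pos: [0.5548, -0.2377, 0.162]
contact_force: [0.1, -0.5, 0.5]
tcp_pos: [0.5547, -0.2378, 0.1608]
contact_force: [-1.2, -0.3, 0.1]
tcp_pos: [0.5548, -0.2378, 0.1599]
contact_force: [0.6, -0.3, -0.5]
```

```bash
for i in 1; do  python3 -m creep '{"increments": [[0, 0, -0.4, 0, 0, 0, 0], [0, 0, -0.4, 0.2, 0, 0, 0], [0, 0, -0.4, 0.2, 0, 0, 0]]}';  python3 -m creep '{"increments": [[0, 0, 0, 0.2, 0, 0, 0], [0, 0, 0, 0.2, 0, 0, 0], [0, 0, 0, 0.2, 0, 0, 0]]}'; done | egrep 'tcp|contact'
```

```text
tcp_pos: [0.5527, -0.2379, 0.1588]
contact_force: [-1.5, 0.1, 0.8]
tcp_pos: [0.5528, -0.2379, 0.1579]
contact_force: [0.3, 0.2, 1.4]
```

```bash
for i in 1; do  python3 -m creep '{"increments": [[0, 0, 0, 0.3, 0, 0, 0], [0, 0, 0, 0.3, 0, 0, 0], [0, 0, 0, 0.3, 0, 0, 0]]}';  python3 -m creep '{"increments": [[0, 0, 0, 0, 0, 0, 0]]}'; python3 -m creep '{"increments": [[0, 0, 0, 0.2, 0, 0, 0], [0, 0, 0, 0.2, 0, 0, 0], [0, 0, 0, 0.2, 0, 0, 0]]}';  python3 -m creep '{"increments": [[0, 0, 0, 0, 0, 0, 0]]}'; done | egrep 'tcp|contact'
```

```text
tcp_pos: [0.5528, -0.2379, 0.1564]
contact_force: [-0.0, 0.2, 2.7]
tcp_pos: [0.5528, -0.2379, 0.1564]
contact_force: [-0.6, 1.0, 2.1]
tcp_pos: [0.5528, -0.2379, 0.1554]
contact_force: [-0.9, -0.1, 3.4]
tcp_pos: [0.5528, -0.2379, 0.1554]
contact_force: [-0.8, 0.2, 3.2]
```

```bash
for i in 1; do  python3 -m creep '{"increments": [[0, 0, 0, 0.5, 0, 0, 0], [0, 0, 0, 0.5, 0, 0, 0], [0, 0, 0, 0.5, 0, 0, 0], [0, 0, 0, 0.5, 0, 0, 0]]}';  python3 -m creep '{"increments": [[0, 0, 0, 0, 0, 0, 0]]}'; python3 -m creep '{"increments": [[0, 0, 0, 0, 0, 0, 0], [0, 0, 0, 0, 0, 0, 0], [0, 0, 0, 0, 0, 0, 0]]}'; done | egrep 'tcp|contact|clock'
```

```text
clock: 17.4
tcp_pos: [0.5528, -0.2379, 0.1529]
contact_force: [-1.6, -0.8, 5.3]
clock: 17.52
tcp_pos: [0.5528, -0.2378, 0.1529]
contact_force: [-1.6, 0.6, 4.9]
clock: 17.9
tcp_pos: [0.5528, -0.2378, 0.1528]
contact_force: [-1.9, 0.1, 4.7]
```

Scaled: 0.165 m is 33, -0.06 m is -12.

```bash
python3 -m creep '{"increments": [[0, 0, 0, -6, 0, 0, 0], [0.06, 12, 0, -12, 0, 0, 0], [0.06, 24, 0, -12, 0, 0, 0], [0.06, 33, -0.8, -12, 0, 0, 0], [0.06, 33, -0.8, -12, 0, 0, 0], [0.06, 33, -0.8, -12, 0, 0, 0], [0.06, 33, -0.8, -12, 0, 0, 0]]}' 15
python3 -c "
from h import *
delta(.5485,-.0727,.113)"
```

```text
clock: 18.77
tcp_pos: [0.5446, -0.0742, 0.2125]
tool_rot: [-2.194, -2.249, 0.0]
contact_force: [-0.8, -0.2, -0.4]
opening: 0.0529
gripper_force: 0.0
shift [0.0014 0.004  0.0995] rot [-0.     0.    -0.002] t 18.775 p [ 0.5446 -0.0742  0.2125] F [-0.82 -0.23 -0.41] 0.05294321030795825
```

```bash
python3 -m creep '{"increments": [[0.06, 0.2, 0.8, 4, 0, 0, 0], [0.06, 0.2, 0.8, 12, 0, 0, 0], [0.06, 0.2, 0.8, 18, 0, 0, 0], [0.06, 0.2, 0.8, 19.8, 0, 0, 0], [0.06, 0.2, 0.8, 19.8, 0, 0, 0], [0.06, 0.2, 0.8, 19.8, 0, 0, 0]]}'
python3 -m creep '{"increments": [[0, 0, 0, 0, 0, 0, 0], [0, 0, 0, 0, 0, 0, 0], [0, 0, 0, 0, 0, 0, 0], [0, 0, 0, 0, 0, 0, 0], [0, 0, 0, 0, 0, 0, 0]]}' 15
```

```text
clock: 19.52
tcp_pos: [0.5492, -0.0723, 0.1146]
tool_rot: [2.192, 2.249, 0.001]
contact_force: [-0.1, -0.9, 0.9]
opening: 0.06
gripper_force: 0.0
clock: 20.15
tcp_pos: [0.5486, -0.0719, 0.1141]
tool_rot: [2.192, 2.25, 0.0]
contact_force: [-0.8, 0.1, 1.9]
opening: 0.0358
gripper_force: 15.0
```

```bash
python3 -m creep '{"increments": [[0, 0, 0, -4, 0, 0, 0], [0, 0, 0, -12, 0, 0, 0], [0, 0, 0, -20, 0, 0, 0], [0, 10, -1, -24, 0, 0, 0], [0, 20, -3, -24, 0, 0, 0], [0, 30, -4, -24, 0, 0, 0], [0, 40, -6, -24, 0, 0, 0], [0, 50, -7.4, -24, 0, 0, 0]]}' 
python3 -c "
from h import *
delta(.511,.23,.112)"
```

```text
clock: 21.15
tcp_pos: [0.5042, 0.1786, 0.2336]
tool_rot: [-2.192, -2.25, 0.0]
contact_force: [-0.2, -0.0, -0.2]
opening: 0.0357
gripper_force: 15.0
shift [0.0513 0.0081 0.1216] rot [-0.  0. -0.] t 21.15 p [0.5042 0.1786 0.2336] F [-0.21 -0.04 -0.22] 0.03573399691099887
```

```bash
python3 -m creep '{"increments": [[0, 9, 1.6, 4, 0, 0, 0], [0, 10, 1.6, 14, 0, 0, 0], [0, 10, 1.6, 21, 0, 0, 0], [0, 10, 1.6, 23, 0, 0, 0], [0, 10, 1.6, 23, 0, 0, 0], [0, 10, 1.6, 23.6, 0, 0, 0], [0, 10, 1.6, 23.6, 0, 0, 0]]}' 
python3 -m creep '{"increments": [[0, 0, 0, 0, 0, 0, 0], [0, 0, 0, 0, 0, 0, 0]]}' 
python3 -c "
from h import *
delta(.511,.23,.112)"
```

```text
clock: 22.02
tcp_pos: [0.5126, 0.2273, 0.1172]
tool_rot: [2.192, 2.249, 0.003]
contact_force: [-0.0, -0.0, -0.6]
opening: 0.0356
gripper_force: 15.0
clock: 22.28
tcp_pos: [0.5119, 0.2273, 0.1163]
tool_rot: [2.192, 2.25, 0.001]
contact_force: [0.6, -1.0, -0.4]
opening: 0.0361
gripper_force: 15.0
shift [ 0.0027 -0.0009  0.0043] rot [ 0.001 -0.    -0.   ] t 22.275 p [0.5119 0.2273 0.1163] F [ 0.62 -1.03 -0.42] 0.036080982512605546
```

Lower gently until the force shows touchdown.

```bash
for i in 1; do python3 -m creep '{"increments": [[0, 0, 0, 0.6, 0, 0, 0], [0, 0, 0, 0.6, 0, 0, 0], [0, 0, 0, 0.6, 0, 0, 0]]}';  python3 -m creep '{"increments": [[0, 0, 0, 0.3, 0, 0, 0], [0, 0, 0, 0.3, 0, 0, 0], [0, 0, 0, 0.3, 0, 0, 0]]}'; done | egrep 'tcp|contact'
```

```text
tcp_pos: [0.5115, 0.2272, 0.1126]
contact_force: [-0.6, -1.0, -0.2]
tcp_pos: [0.5117, 0.2272, 0.1113]
contact_force: [0.2, -0.1, -1.5]
```

```bash
python3 -m creep '{"increments": [[0, 0, 0, 0.2, 0, 0, 0], [0, 0, 0, 0.2, 0, 0, 0], [0, 0, 0, 0.2, 0, 0, 0]]}' | egrep 'tcp|contact'
python3 -m creep '{"increments": [[0.045, 0, 0, 0, 0, 0, 0], [0.065, 0, 0, 0, 0, 0, 0], [0.065, 0, 0, 0, 0, 0, 0], [0.065, 0, 0, -3, 0, 0, 0], [0.065, 0, 0, -12, 0, 0, 0], [0.065, 0, 0, -22, 0, 0, 0], [0.065, 0, 0, -24, 0, 0, 0]]}'
python3 - <<'E'
from h import *
delta(.551,-.1827,.113)
p,d=grab_frame("side"); cv2.imwrite("pics/s2.png",cv2.resize(p[130:330,250:450,::-1],(600,600)))
E
```

```text
tcp_pos: [0.5118, 0.2274, 0.111]
contact_force: [-1.9, 0.3, 6.1]
clock: 24.28
tcp_pos: [0.514, 0.228, 0.236]
tool_rot: [2.189, 2.247, 0.012]
contact_force: [1.0, -0.1, 0.1]
opening: 0.065
gripper_force: 0.0
shift [-0.4118  0.0252  0.1223] rot [ 0.009 -0.002 -0.   ] t 24.275 p [0.514 0.228 0.236] F [ 0.95 -0.06  0.14] 0.06503621832737677
```

View pics/s2.png

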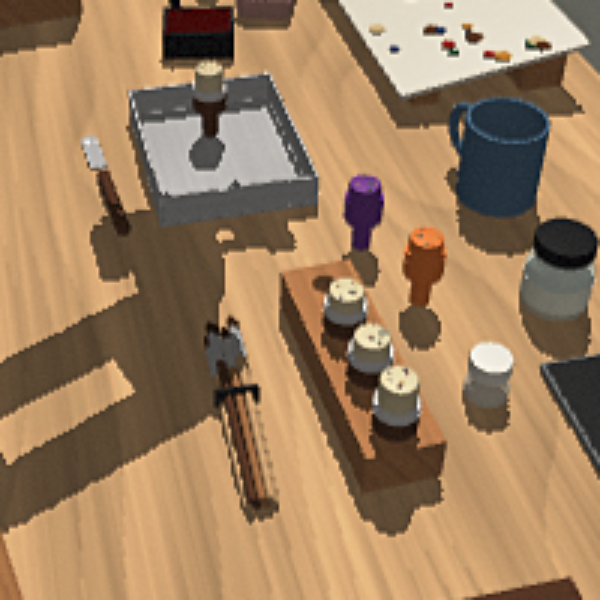

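The first dauber stands upright in the tray, at crop px (210,95). Hole 1 is empty and the rest are undisturbed. Next is hole 3.

Scaled: -0.41 m is -82, -0.36 m is -72.

```bash
python3 -m creep '{"increments": [[0.06, -12, 0.6, -4, 0, 0, 0], [0.06, -24, 1.4, -4, 0, 0, 0], [0.06, -36, 2.4, -2, 0, 0, 0], [0.06, -48, 3.2, 0, 0, 0, 0], [0.06, -60, 4, 0, 0, 0, 0], [0.06, -72, 5, 0, 0, 0, 0], [0.06, -82, 5, 0, 0, 0, 0], [0.06, -82, 5, 0, 0, 0, 0]]}'
python3 -m creep '{"increments": [[0.06, 0, 0, 0, 0, 0, 0], [0.06, 0, 0, 0, 0, 0, 0]]}' >/dev/null
python3 -c "
from h import *
delta(.5515,-.1827,.114)"
```

```text
clock: 25.32
tcp_pos: [0.5464, -0.1852, 0.229]
tool_rot: [-2.197, -2.244, 0.002]
contact_force: [0.5, 0.5, -0.3]
opening: 0.06
gripper_force: 0.0
shift [-0.0024  0.0044  0.1158] rot [-0.001 -0.001  0.001] t 25.575 p [ 0.5471 -0.1805  0.2298] F [ 0.47 -0.08  0.22] 0.060016476763914826
```

Scaled: 0.115 m is 23, 0.1 m is 20.

```bash
python3 -m creep '{"increments": [[0.06, -0.4, 0.8, 6, 0, 0, 0], [0.06, -0.4, 0.8, 14, 0, 0, 0], [0.06, -0.4, 0.8, 20, 0, 0, 0], [0.06, -0.4, 0.8, 23, 0, 0, 0], [0.06, -0.4, 0.8, 23, 0, 0, 0], [0.06, -0.4, 0.8, 23, 0, 0, 0]]}'
python3 -m creep '{"increments": [[0, 0, 0, 0, 0, 0, 0], [0, 0, 0, 0, 0, 0, 0], [0, 0, 0, 0, 0, 0, 0], [0, 0, 0, 0, 0, 0, 0], [0, 0, 0, 0, 0, 0, 0]]}' 15
python3 -m creep '{"increments": [[0, 0, 0, -4, 0, 0, 0], [0, 0, 0, -12, 0, 0, 0], [0, 0, 0, -20, 0, 0, 0], [0, 8, -1, -24, 0, 0, 0], [0, 18, -2, -24, 0, 0, 0], [0, 28, -3, -24, 0, 0, 0], [0, 38, -4, -24, 0, 0, 0], [0, 48, -5, -24, 0, 0, 0]]}'
python3 -c "
from h import *
delta(.511,.14,.118)"
```

```text
clock: 26.32
tcp_pos: [0.5524, -0.184, 0.1168]
tool_rot: [2.19, 2.249, 0.001]
contact_force: [-0.6, -0.2, -0.0]
opening: 0.0601
gripper_force: 0.0
clock: 26.95
tcp_pos: [0.5515, -0.184, 0.1157]
tool_rot: [2.192, 2.25, 0.0]
contact_force: [-0.1, -0.4, 2.4]
opening: 0.0356
gripper_force: 15.0
clock: 27.95
tcp_pos: [0.5198, 0.057, 0.2366]
tool_rot: [2.192, 2.249, 0.002]
contact_force: [-0.7, 1.2, -0.7]
opening: 0.0355
gripper_force: 15.0
shift [ 0.0832 -0.0068  0.1186] rot [ 0.001 -0.    -0.   ] t 27.95 p [0.5198 0.057  0.2366] F [-0.65  1.21 -0.72] 0.03550064362513381
```

Scaled: -0.006 m is -1.2, 0.118 m is 23.6.

```bash
python3 -m creep '{"increments": [[0, 10, -1, 0, 0, 0, 0], [0, 16.6, -1.2, 4, 0, 0, 0], [0, 16.6, -1.2, 14, 0, 0, 0], [0, 16.6, -1.2, 21, 0, 0, 0], [0, 16.6, -1.2, 23.6, 0, 0, 0], [0, 16.6, -1.2, 23.6, 0, 0, 0], [0, 16.6, -1.2, 23.6, 0, 0, 0]]}'
python3 -m creep '{"increments": [[0, 0, 0, 0.4, 0, 0, 0], [0, 0, 0, 0.6, 0, 0, 0], [0, 0, 0, 0.8, 0, 0, 0], [0, 0, 0, 0.8, 0, 0, 0]]}'
```

```text
clock: 28.82
tcp_pos: [0.5134, 0.1382, 0.1193]
tool_rot: [2.191, 2.248, 0.004]
contact_force: [0.2, 1.2, -0.4]
opening: 0.0355
gripper_force: 15.0
clock: 29.32
tcp_pos: [0.5119, 0.1382, 0.1133]
tool_rot: [-2.192, -2.25, 0.0]
contact_force: [-0.2, 0.2, -0.6]
opening: 0.0356
gripper_force: 15.0
```

```bash
python3 -m creep '{"increments": [[0, 0, 0, 0.2, 0, 0, 0], [0, 0, 0, 0.3, 0, 0, 0], [0, 0, 0, 0.3, 0, 0, 0]]}' | egrep 'tcp|contact'
python3 -m creep '{"increments": [[0.045, 0, 0, 0, 0, 0, 0], [0.065, 0, 0, 0, 0, 0, 0], [0.065, 0, 0, 0, 0, 0, 0], [0.065, 0, 0, -3, 0, 0, 0], [0.065, 0, 0, -12, 0, 0, 0], [0.065, 0, 0, -22, 0, 0, 0], [0.065, 0, 0, -28, 0, 0, 0], [0.065, 0, 0, -28, 0, 0, 0]]}'
python3 - <<'E'
from h import *
p,d=grab_frame("side"); cv2.imwrite("pics/s3.png",cv2.resize(p[130:330,250:450,::-1],(600,600)))
E
```

```text
tcp_pos: [0.5122, 0.1383, 0.1126]
contact_force: [-2.1, -0.6, 5.6]
clock: 30.7
tcp_pos: [0.5138, 0.1385, 0.2561]
tool_rot: [2.189, 2.247, 0.009]
contact_force: [0.2, -0.2, -0.7]
opening: 0.0649
gripper_force: 0.0
```

View pics/s3.png

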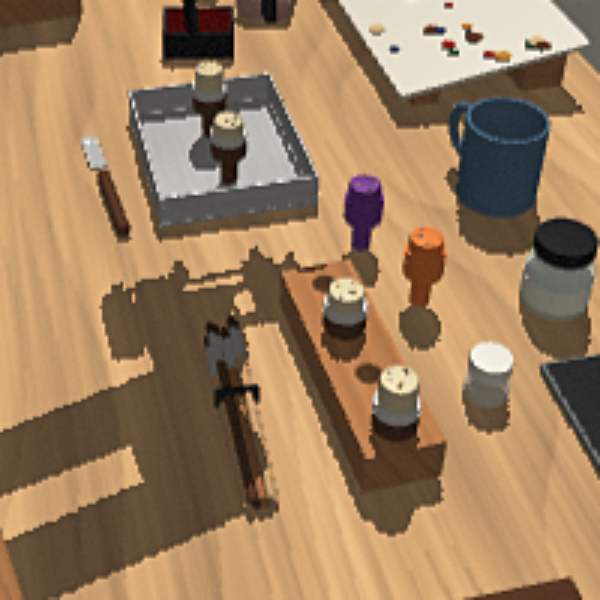

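Both stiff daubers stand in the tray, at crop px (210,95) and (228,145). The two soft ones are still in holes 2 and 4, and nothing else has moved.

```bash
python3 -c "
from rig import hand_in
print(hand_in())"
```

```text
the job is handed in; nothing more can be done
None
```

I pressed all four sponges from left to right: holes 1 and 3 were stiff and now stand in the steel tray, holes 2 and 4 were soft and are still in the stand, and I handed the job in at about 31 s.

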